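Put away the small cold stock: jars, cream and butter to their racks and tray

TASK

Sort the loose stock on the cooler's prep table: stand the two small jars in the two free bays of the jar rack (the one that already holds a jar), stand the cream carton in the free bay of the carton rack beside the carton already there, and lay both butter blocks flat inside the sheet tray, not on top of each other. Set each thing down rather than dropping it, and leave the tall oil bottle and the salt shaker standing where they are.

Things in the scene. Friction and masses are not known exactly. Their poses are not given: they have to be found in the camera images.
- jar_a_mid (a point): loose small round glass jar with a light paper label and a flat brass-coloured screw lid, 52 mm across, 80 mm high, about 0.2 kg, standing upright. This point is its centre, 40 mm above its underside; z up along the jar. The other jar is identical and either may go in either free bay.
- jar_b_mid (a point): loose small round glass jar with a light paper label and a flat brass-coloured screw lid, 52 mm across, 80 mm high, about 0.2 kg, standing upright. This point is its centre, 40 mm above its underside; z up along the jar. The other jar is identical and either may go in either free bay.
- butter_a_mid (a point): loose wrapped block of butter, pale, firm and rigid, 78 mm long (x) by 52 mm wide (y) by 34 mm high (z), about 0.13 kg, lying flat. This point is its centre, 17 mm above its underside; grip it across the 52 mm width. The other block is identical.
- butter_b_mid (a point): loose wrapped block of butter, pale, firm and rigid, 78 mm long (x) by 52 mm wide (y) by 34 mm high (z), about 0.13 kg, lying flat. This point is its centre, 17 mm above its underside; grip it across the 52 mm width. The other block is identical.
- cream_carton_mid (a point): loose small white gable-top cream carton with a grey band near its foot: square body 54 x 54 mm (sides along x and y), straight-sided up to 58 mm, roof sloping to a narrow ridge along x at 84 mm total height; rigid, about 0.2 kg, standing upright. This point is its centre, 42 mm above its underside; grip it across two flat sides, near the top of the straight part (about 50 mm up), which leaves the fingers above the rack walls.
- jar_rack: fixed low blue plastic rack, 90 mm (x) by 246 mm (y), outer walls 30 mm high, divided into three bays in a row along y, each 82 mm (x) by 77 mm (y) inside, with its floor 4 mm above the table and dividers 26 mm high. Origin: centre of its underside, z up. A jar like the loose ones is fixed in the bay at y = +81 mm; the free bays have their centres at y = 0 and y = -81 mm (x = 0). A jar held about 54 mm up leaves the fingers clear of the walls.
- carton_rack: fixed low blue plastic rack, 90 mm (x) by 166 mm (y), outer walls 30 mm high, divided into two bays side by side along y, each 82 mm (x) by 77 mm (y) inside, with its floor 4 mm above the table and the divider 26 mm high. Origin: centre of its underside, z up. A carton like the loose one (84 mm tall) is fixed in the bay at y = +40 mm; the free bay has its centre at y = -40 mm (x = 0). The carton fits its bay only with its sides roughly parallel to the walls.
- sheet_tray: fixed shallow empty aluminium sheet tray, 150 mm (x) by 235 mm (y) outside, 25 mm high, walls 3 mm thick, floor 3 mm above the table. Origin: centre of its underside, z up. Both butter blocks go in it, for instance with their length along the tray's x and centred at y = -55 and +55 mm.
- oil_bottle_mid (a point): loose tall green glass oil bottle with a black cap, 60 mm across, 190 mm high, standing; not to be moved. This point is its centre, 95 mm above its underside.
- shaker_mid (a point): loose small aluminium salt shaker, 39 mm across, 66 mm high, standing; not to be moved. This point is its centre, 33 mm above its underside.
Things that resemble listed ones, but are neither listed nor needed, are in the scene too. What is shaped like the part that bears butter_b_mid but orange or pink is not meant.

How it is judged:
At the end, for the whole second after the job is handed in: Jars in the two free jar-rack bays, carton in its free bay: upright (0.12 rad), on the floor, within 18 mm (x), 16 mm (y) of bay centre. Butter flat (0.12 rad) on the tray floor, centres within 52 mm (x), 95 mm (y) of its centre. All under 20 mm/s. Bottle, shaker within 30 mm and upright (0.35 rad) (x of jar_a_mid in the frame of jar_rack between -0.018 and 0.018 m and (y of jar_a_mid in the frame of jar_rack between -0.0967 and -0.0647 m or y of jar_a_mid in the frame of jar_rack between -0.016 and 0.016 m) and z of jar_a_mid in the frame of jar_rack between 0.038 and 0.05 m and angle between each of jar_a_mid, jar_b_mid, butter_a_mid, butter_b_mid, cream_carton_mid's own z axis and vertical below 0.12 rad and linear speed of each of jar_a, jar_b, butter_a, butter_b, cream_carton below 0.02 m/s and x of jar_b_mid in the frame of jar_rack between -0.018 and 0.018 m and (y of jar_b_mid in the frame of jar_rack between -0.0967 and -0.0647 m or y of jar_b_mid in the frame of jar_rack between -0.016 and 0.016 m) and z of jar_b_mid in the frame of jar_rack between 0.038 and 0.05 m and x of butter_a_mid in the frame of sheet_tray between -0.052 and 0.052 m and y of butter_a_mid in the frame of sheet_tray between -0.095 and 0.095 m and z of butter_a_mid in the frame of sheet_tray between 0.015 and 0.025 m and x of butter_b_mid in the frame of sheet_tray between -0.052 and 0.052 m and y of butter_b_mid in the frame of sheet_tray between -0.095 and 0.095 m and z of butter_b_mid in the frame of sheet_tray between 0.015 and 0.025 m and x of cream_carton_mid in the frame of carton_rack between -0.018 and 0.018 m and y of cream_carton_mid in the frame of carton_rack between -0.0565 and -0.0245 m and z of cream_carton_mid in the frame of carton_rack between 0.04 and 0.052 m and not (distance of oil_bottle_mid from where it was at the start of the episode above 0.03 m or angle between oil_bottle_mid's own z axis and vertical above 0.35 rad) and not (distance of shaker_mid from where it was at the start of the episode above 0.03 m or angle between shaker_mid's own z axis and vertical above 0.35 rad)); the robot touches nothing.
It fails at once if a jar is dropped: it moves at over 0.6 m/s while not held (a free fall of some 20 mm) ((linear speed of jar_a above 0.6 m/s and contact force between the fingers and jar_a below 0.05 N) or (linear speed of jar_b above 0.6 m/s and contact force between the fingers and jar_b below 0.05 N)).
It fails at once if a butter block is dropped: it moves at over 0.6 m/s while not held (a free fall of some 20 mm) ((linear speed of butter_a above 0.6 m/s and contact force between the fingers and butter_a below 0.05 N) or (linear speed of butter_b above 0.6 m/s and contact force between the fingers and butter_b below 0.05 N)).
It fails at once if the cream carton is dropped: it moves at over 0.6 m/s while not held (a free fall of some 20 mm) ((linear speed of cream_carton above 0.6 m/s and contact force between the fingers and cream_carton below 0.05 N)).
It fails at once if the oil bottle is shifted by over 30 mm or tipped (distance of oil_bottle_mid from where it was at the start of the episode above 0.03 m or angle between oil_bottle_mid's own z axis and vertical above 0.35 rad).
It fails at once if the salt shaker is shifted by over 30 mm or tipped (distance of shaker_mid from where it was at the start of the episode above 0.03 m or angle between shaker_mid's own z axis and vertical above 0.35 rad).
It also fails if it takes over 136 s, if anything falls off the work surface, if the arm or the gripper's body presses on something with over 40 N, if the wrist force passes 120 N, or if a joint passes its speed limit or range.

ROBOT

A 6-joint arm with a two-finger parallel gripper is mounted at the origin on the work surface. World frame = base frame: x ahead of the robot, y to its left, z up, the work surface at z = 0. Lengths are in m, angles in rad, forces in N, time in s.
With the tool pointing down it reaches from about 0.35 to 0.775 m from the base axis. Payload 7.3 kg.
Tool frame: the origin (TCP) lies on the centre line of the jaws, within the pads' length; the fingertips stand 17 mm ahead of it and the grasp point (between the pads) lies 2 mm behind it (robot.tip_extent is the distance from the TCP to the fingertips, in m); z points along the fingers, y is the line along which they close (so a half turn about z gives the same grasp; the last joint's range is limited). The gripper opens to 92 mm and grips with 3 to 60 N. Pads are 19 mm wide; open, the fingers measure 130 mm over their backs; the gripper's body (75 mm by 190 mm) begins 47 mm behind the grasp point.
Start: joints at [-1.448, 0.342, 1.524, -0, 1.275, -0.146], TCP at [0.139, -0.506, 0.244] pointing down, gripper open.
Joint ranges: [-2.53, 2.53], [-0.77, 2.02], [0.04, 2.7], [-1, 4.14], [0.28, 2.66], [-3.11, 3.11]. Speed limits (rad/s): [2.57, 2.57, 3.14, 3.14, 3.14, 3.14].

INTERFACE

Orientations are given as [roll, pitch, yaw] about the fixed x, y, z axes, in that order (R = Rz(yaw) Ry(pitch) Rx(roll)).
In Python, from cell import robot gives the robot as it stands.
- The arm moves only by the tool step_arm, never from a script. Its argument "motion" is a list of rows, each a list of 2 entries, a list of its own where there are three numbers: the shift along the tool's x, y, z in units of 60 mm (1.0 is 60 mm), then the turn about the tool's z in rad. In form: [[[x, y, z], spin], ...]. A call has 1 to 10 rows; each row is the pose to reach, as a shift and turn from the pose commanded when the call began, along the tool's axes at that moment; what a row does not reach only later rows make up. A row lasts 1/8 s, in which the tool goes at most 62.5 mm and 10.7 degrees, less where a joint would pass 70% of its speed; a pose out of reach is approached as far as the arm can. A call with a gripper value outside its range is refused whole. "hand" is the closure in counts, from 0 (fully open) to 255 (shut), set as the call begins (left out, the last holds). The fingers move at their own pace and stop on an object; "squeeze" is the grip in N (left out, the last holds). Time passes only in rows, so rows that repeat a pose let the fingers close. It gives the time, the measured TCP pose, the force, the opening and the grip force at its end, in the units of the state.
- robot.observe(): the state, without advancing time (a new reading comes with each control period).
- robot.read_camera(name): name is "scene" or "top"; returns a dict with "pixels" (420x560x3 uint8, red, green, blue), "intrinsics" (3x3 intrinsics, pixels), "k1" (the pictures are not rectified: a ray, as slopes to the right and down, at radius r is drawn at 1 + k1 r^2 times it, then the intrinsics apply), "xyz" and "rotation" of the camera in the world. Camera axes: x right, y up, looking along -z (the intrinsics and any distortion apply to the point x, -y, -z); pixel columns grow to the right and rows downward; lengths in m; the calibration is good to about 2 mm. A picture is of the moment at which its call begins. There is no depth.
- robot.hand_in(): hands the job in; it is judged then, once.
The state is a dict: "time": time; "qpos": joint angles; "qvel": joint speeds; "joint_efforts": joint torques, N m; "tool_pos": TCP position; "tool_rot": TCP orientation; "contact_force": force on the tool from outside, world axes, zero at the start; "torque": the same for the moment, N m; "opening": finger opening in m; "grip_force": force on a finger pad.
Only numpy, scipy, OpenCV 4.12 (cv2) and the standard library are available. Lean on these libraries where they do the work, as an engineer would, in place of code of your own. Each camera call takes 0.05 s, during which the arm holds its last target. There are 200 camera calls.

## Working session

There is one attempt and no reset: what is moved stays moved. The work goes in short steps, Python scripts to look and compute and a tool call to move; the robot and the scene stay as the last step left them, time stands still between calls to the robot, and variables do not carry over. Pictures are saved under pics/ and viewed, at most 14 in all, crops included, and the job is handed in when it is done.

Besides the shell and the picture viewer there is one more tool, called by a JSON object that holds its "api" and its "payload". step_arm: Moves the arm, as the interface text tells. Its arguments: {"type":"object","properties":{"motion":{"type":"array"},"hand":{"type":"number"},"squeeze":{"type":"number"}},"required":["motion"]}

```bash
mkdir -p pics
cat > h.py <<'E'
import numpy as np, cv2
from cell import robot
def cam(n):
    return robot.read_camera(n)
def ray(c,u,v):
    K=np.array(c["intrinsics"]);xd=np.array([(u-K[0,2])/K[0,0],(v-K[1,2])/K[1,1]])
    x=xd.copy()
    for _ in range(30): x=xd/(1+c["k1"]*(x@x))
    d=np.array(c["rotation"])@np.array([x[0],-x[1],-1.]);return np.array(c["xyz"]),d
def onz(c,u,v,z):
    o,d=ray(c,u,v);return o+d*(z-o[2])/d[2]
def save(c,n): cv2.imwrite(n,c["pixels"][:,:,::-1])
E
python3 - <<'E'
from h import *
for n in("scene","top"):
    c=cam(n);save(c,f"pics/{n}0.png");np.save(f"{n}0.npy",c,allow_pickle=True);print(n,c["xyz"],c["rotation"],c["intrinsics"],c["k1"])
print(robot.observe())
E
```

```text
scene [0.93236983 0.07803132 0.86698453] [ 0.52108272 -0.01002747  1.72369417] [[380.13744986   0.         274.21422245]
 [  0.         380.13744986 211.06122916]
 [  0.           0.           1.        ]] -0.07545381535763913
top [0.3457034  0.0079491  1.04381765] [ 0.17285764 -0.00691384 -1.55397338] [[394.8863824    0.         280.14949705]
 [  0.         394.8863824  208.84746682]
 [  0.           0.           1.        ]] 0.017253231928082546
{'time': 0.1, 'qpos': array([-1.44802153e+00,  3.42622191e-01,  1.52494248e+00,  4.44169962e-06,
        1.27538584e+00, -1.45970375e-01]), 'qvel': array([ 0.00178446, -0.0020138 , -0.00183246,  0.00136416, -0.00138535,
       -0.00032088]), 'joint_efforts': array([ 1.40891891e-03, -4.32004273e+01, -2.44694871e+01,  7.18338741e-02,
        5.25988417e-02, -4.08550659e-05]), 'tool_pos': array([ 0.13939386, -0.50579766,  0.24312313]), 'tool_rot': array([-3.14024985e+00, -2.01706697e-04,  2.68743744e-01]), 'contact_force': array([-0.11714592,  0.22673625, -0.93348343]), 'torque': array([ 0.02469034, -0.00255986,  0.01513716]), 'grip_force': 0.0, 'opening': 0.0915260012439235}
```

View pics/top0.png

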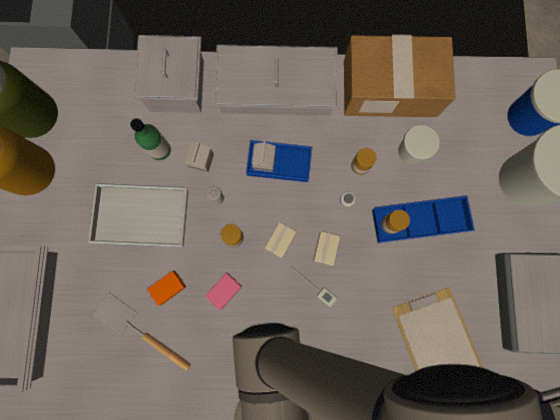

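View pics/scene0.png

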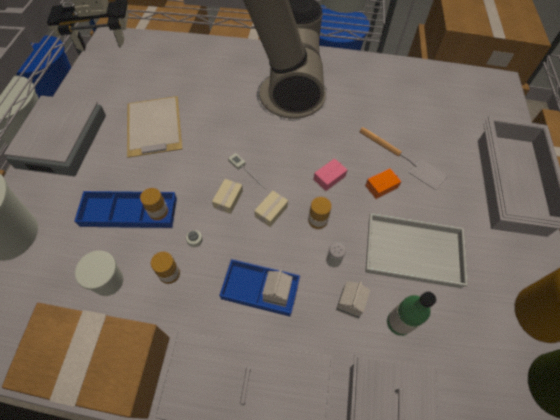

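```bash
cat >> h.py <<'E'
from scipy.spatial.transform import Rotation as Ro
def cam(n):
    c=robot.read_camera(n);r=np.array(c["rotation"])
    if r.shape==(3,): c["rotation"]=Ro.from_euler('xyz',r).as_matrix()
    return c
def tri(a,b):
    (o1,d1),(o2,d2)=a,b;A=np.array([d1,-d2]).T;s=np.linalg.lstsq(A,o2-o1,rcond=None)[0]
    p,q=o1+s[0]*d1,o2+s[1]*d2;return (p+q)/2,np.linalg.norm(p-q)
def comps(m,lo=40,hi=20000):
    cs,_=cv2.findContours(m.astype(np.uint8),0,2);return [k for k in cs if lo<cv2.contourArea(k)<hi]
def rect(c,k,z):
    P=np.array([onz(c,*q[0],z)[:2] for q in k]).astype(np.float32);return P,cv2.minAreaRect(P*1000)
E
python3 - <<'E'
from h import *
for n in("top","scene"):
    c=cam(n);print(n)
    hsv=cv2.cvtColor(c["pixels"],cv2.COLOR_RGB2HSV);h,s,v=cv2.split(hsv)
    M={"brass":((h>10)&(h<25)&(s>150),.076),"blue":((h>105)&(h<128)&(s>150)&(v>50),.03),"pale":((h>12)&(h<35)&(s>40)&(s<120)&(v>140),.034),"white":((s<30)&(v>150) if n=="top" else (s<40)&(v>150),.05)}
    for name,(m,z) in M.items():
        for k in comps(m,60,6000):
            x,y,w,hh=cv2.boundingRect(k);P,r=rect(c,k,z)
            if abs(r[0][1])<700 and 250<r[0][0]<900: print(name,(x,y,w,hh),"c",np.round(r[0]),"sz",np.round(r[1]),round(r[2],1))
# enlarged crops
c=cam("top");I=c["pixels"][:,:,::-1]
a=cv2.resize(I[120:280,80:280],None,fx=4,fy=4,interpolation=2)[:600]
cv2.imwrite("pics/a.png",a[:600,:800])
for p in [(198,156),(150,140),(215,195)]: print(p,onz(c,*p,.04))
for p in [(94,186),(187,186),(184,244),(91,243)]: print("tray",onz(c,*p,.025))
E
```

```text
top
brass (148, 272, 37, 33) c [318. 274.] sz [50. 79.] 37.7
brass (221, 224, 21, 21) c [449. 124.] sz [51. 47.] 46.6
brass (386, 210, 23, 21) c [ 492. -286.] sz [47. 59.] 27.2
brass (354, 148, 22, 22) c [ 648. -209.] sz [47. 59.] 51.9
brass (0, 126, 55, 69) c [632. 643.] sz [187. 132.] 7.7
brass (345, 34, 108, 83) c [ 881. -300.] sz [231. 280.] 0.0
blue (373, 196, 101, 46) c [ 504. -366.] sz [ 91. 250.] 8.4
blue (246, 141, 65, 41) c [653.  10.] sz [165.  97.] 84.6
blue (508, 99, 51, 37) c [ 774. -668.] sz [112.  95.] 45.2
pale (314, 231, 26, 35) c [ 422. -117.] sz [51. 80.] 77.1
pale (264, 222, 33, 37) c [441.   3.] sz [53. 81.] 62.3
pale (253, 143, 21, 26) c [666.  52.] sz [52. 68.] 85.6
pale (185, 142, 25, 27) c [665. 227.] sz [57. 67.] 76.7
pale (360, 100, 39, 13) c [ 810. -260.] sz [103.  33.] 89.0
scene
brass (77, 327, 71, 89) c [ 886. -233.] sz [116. 156.] 89.5
brass (6, 316, 68, 82) c [ 889. -403.] sz [151. 101.] 0.7
brass (516, 269, 44, 73) c [612. 629.] sz [ 99. 183.] 79.0
brass (151, 252, 24, 25) c [ 657. -208.] sz [62. 46.] 41.1
brass (311, 197, 20, 23) c [457. 125.] sz [
[... 243 characters left out ...]
.3
pale (51, 310, 55, 96) c [ 873. -343.] sz [193.  58.] 0.9
pale (341, 282, 29, 29) c [643. 229.] sz [54. 62.] 78.0
pale (265, 272, 26, 27) c [646.  51.] sz [51. 56.] 82.5
pale (254, 190, 35, 31) c [441.   2.] sz [54. 79.] 60.5
pale (212, 178, 30, 29) c [ 421. -117.] sz [53. 79.] 77.0
white (76, 251, 39, 36) c [ 683. -372.] sz [86. 88.] 9.9
white (368, 220, 91, 63) c [522. 357.] sz [211. 127.] 88.4
(198, 156) [0.65853024 0.22281328 0.04      ]
(150, 140) [0.69994247 0.3517569  0.04      ]
(215, 195) [0.55445412 0.17342564 0.04      ]
tray [0.57578608 0.49383757 0.025     ]
tray [0.58044672 0.25069041 0.025     ]
tray [0.42746922 0.2495958  0.025     ]
tray [0.42616075 0.4868338  0.025     ]
```

View pics/a.png

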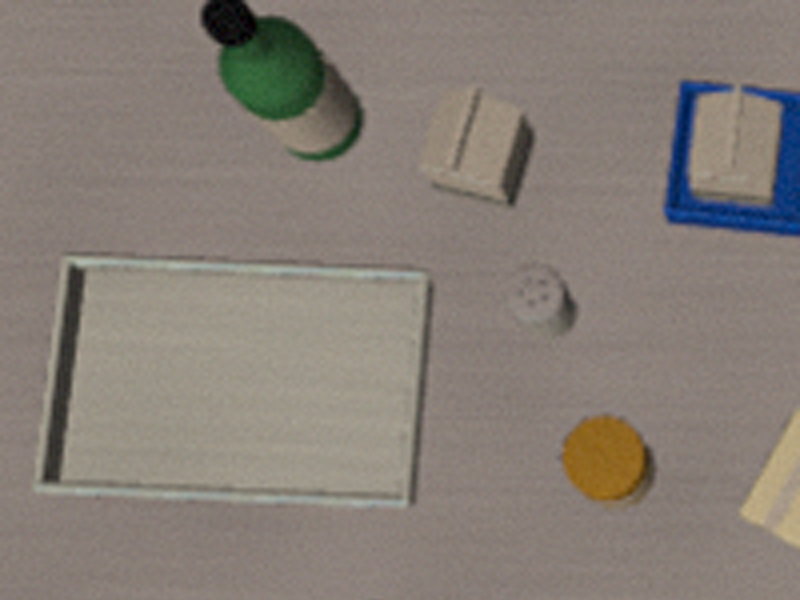

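Run:
```python
from h import *
c=cam("top");s=cam("scene")
f=lambda n,u,v,z,cc=c:print(n,np.round(onz(cc,u,v,z)[:2]*1000))
T=[(97,184.5),(187,188),(182,245.7),(90,242)]
P=np.array([onz(c,u,v,.025)[:2] for u,v in T]);print("tray",P.mean(0),np.linalg.norm(np.diff(P[[0,1,2,3,0]],axis=0),axis=1),[np.degrees(np.arctan2(*(-(P[1]-P[0])*[-1,1]))),np.degrees(np.arctan2(*(-(P[2]-P[3])*[-1,1])))])
f("ridge0",199.5,142.5,.084);f("ridge1",194,162.5,.084)
f("cbase",208,170.75,0);f("jarA",231,234.5,.08);f("bottle base",159.5,152.5,0.0);f("bcap",136,125,.19)
f("shaker",214.5,193,.066)
A=c["pixels"][20:140,130:470,::-1];B=s["pixels"][280:420,130:470,::-1]
cv2.imwrite("pics/b.png",cv2.resize(np.vstack([A,B]),None,fx=2.3,fy=2.3,interpolation=2))
```

```text
tray [0.50167991 0.37022264] [0.23609533 0.15207717 0.23523563 0.15132993] [np.float64(-1.1963439728763707), np.float64(-1.377702910551826)]
ridge0 [680. 211.]
ridge1 [628. 223.]
cbase [630. 202.]
jarA [448. 123.]
bottle base [679. 337.]
bcap [682. 334.]
shaker [554. 171.]
```

View pics/b.png

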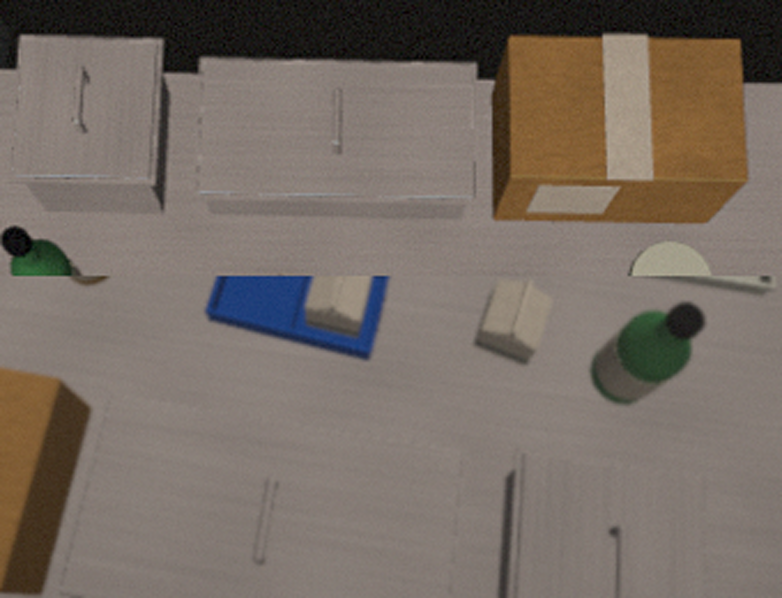

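```bash
cat > g.py <<'E'
import sys
from h import *
def go(*T):
    o=robot.observe();p=o["tool_pos"];R=Ro.from_euler('xyz',o["tool_rot"]).as_matrix();y0=o["tool_rot"][2]
    print("t %.2f"%o["time"],np.round(p,4),"yaw %.3f"%y0,"open %.4f grip %.1f"%(o["opening"],o["grip_force"]))
    for x,y,z,w in T: print(np.round(R.T@(np.array([x,y,z])-p)/.06,2).tolist(), round(-((w-y0+np.pi)%(2*np.pi)-np.pi),3))
if __name__=="__main__": go(*eval(sys.argv[1]))
E
python3 g.py "[(.42,-.2,.2,.9),(.449,.124,.17,1.717),(.449,.124,.052,1.717)]"
```

```text
t 0.35 [ 0.1394 -0.5061  0.2436] yaw 0.269 open 0.0919 grip 0.0
[5.86, -3.68, 0.73] -0.631
[7.76, -8.75, 1.23] -1.448
[7.76, -8.75, 3.2] -1.448
```

{"api": "step_arm", "payload": {"motion": [[[5.86, -3.68, 0.73], -0.63], [[5.86, -3.68, 0.73], -0.63], [[5.86, -3.68, 0.73], -0.63], [[5.86, -3.68, 0.73], -0.63], [[5.86, -3.68, 0.73], -0.63], [[5.86, -3.68, 0.73], -0.63], [[5.86, -3.68, 0.73], -0.63], [[5.86, -3.68, 0.73], -0.63], [[5.86, -3.68, 0.73], -0.63], [[5.86, -3.68, 0.73], -0.63]], "hand": 0, "squeeze": 20}}

```text
time: 1.6
tool_pos: [0.4192, -0.2009, 0.2001]
tool_rot: [3.141, 0.0, 0.897]
contact_force: [-0.3, 0.2, 0.4]
opening: 0.0922
grip_force: 0.0
```

```bash
python3 g.py "[(.449,.124,.17,1.717),(.449,.124,.052,1.717)]"
```

```text
t 1.60 [ 0.4192 -0.2009  0.2001] yaw 0.897 open 0.0922 grip 0.0
[4.54, -2.99, 0.5] -0.82
[4.54, -2.99, 2.47] -0.82
```

{"api": "step_arm", "payload": {"motion": [[[4.54, -2.99, 0.5], -0.82], [[4.54, -2.99, 0.5], -0.82], [[4.54, -2.99, 0.5], -0.82], [[4.54, -2.99, 0.5], -0.82], [[4.54, -2.99, 0.5], -0.82], [[4.54, -2.99, 0.5], -0.82], [[4.54, -2.99, 0.5], -0.82], [[4.54, -2.99, 0.5], -0.82], [[4.54, -2.99, 0.5], -0.82], [[4.54, -2.99, 0.5], -0.82]]}}

```text
time: 2.85
tool_pos: [0.4491, 0.124, 0.17]
tool_rot: [3.141, 0.0, 1.717]
contact_force: [-0.5, -0.2, 0.9]
opening: 0.0921
grip_force: 0.0
```

Run:
```python
from h import *
c=cam("top");I=c["pixels"][:,:,::-1]
cv2.imwrite("pics/c.png",cv2.resize(I[170:300,150:350],None,fx=4,fy=4,interpolation=2))
from g import go
go((.449,.124,.052,1.717))
```

```text
t 2.90 [0.4491 0.1242 0.17  ] yaw 1.717 open 0.0915 grip 0.0
[-0.0, -0.0, 1.97] 0.0
```

View pics/c.png

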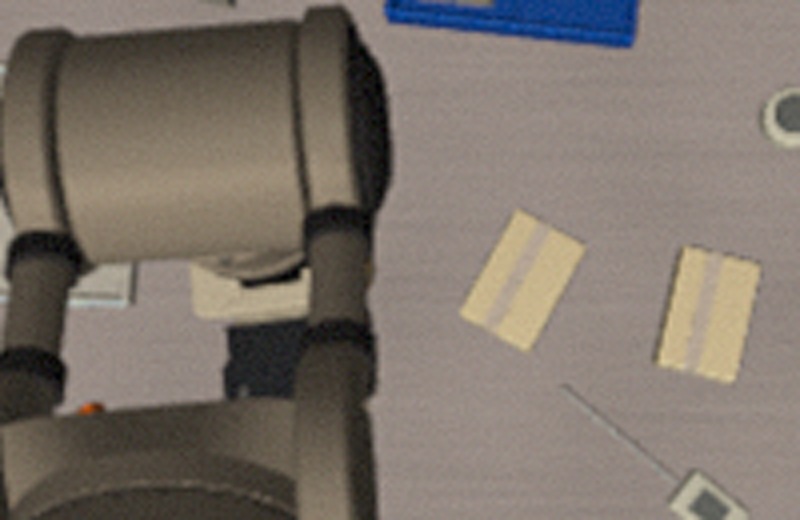

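{"api": "step_arm", "payload": {"motion": [[[0, 0, 0.7], 0], [[0, 0, 1.2], 0], [[0, 0, 1.6], 0], [[0, 0, 1.97], 0], [[0, 0, 1.97], 0], [[0, 0, 1.97], 0]]}}

```text
time: 3.65
tool_pos: [0.4495, 0.1249, 0.0524]
tool_rot: [3.141, 0.0, 1.719]
contact_force: [-0.5, -0.5, 0.2]
opening: 0.0918
grip_force: 0.0
```

{"api": "step_arm", "payload": {"motion": [[[0, 0, 0], 0], [[0, 0, 0], 0], [[0, 0, 0], 0], [[0, 0, 0], 0], [[0, 0, 0], 0], [[0, 0, 0], 0], [[0, 0, 0], 0], [[0, 0, 0], 0]], "hand": 255, "squeeze": 20}}

```text
time: 4.65
tool_pos: [0.4492, 0.125, 0.0518]
tool_rot: [3.141, 0.0, 1.719]
contact_force: [1.0, 0.2, 1.6]
opening: 0.0517
grip_force: 20.0
```

```bash
python3 g.py "[(.449,.124,.19,1.717),(.504,-.3675,.19,1.717)]"; python3 -c "
from h import *
s=cam('scene');cv2.imwrite('pics/d.png',cv2.resize(s['pixels'][150:320,180:420,::-1],None,fx=3,fy=3))"
```

```text
t 4.65 [0.4492 0.125  0.0518] yaw 1.719 open 0.0517 grip 20.0
[-0.02, -0.0, -2.3] 0.002
[-8.25, -0.31, -2.3] 0.002
```

View pics/d.png

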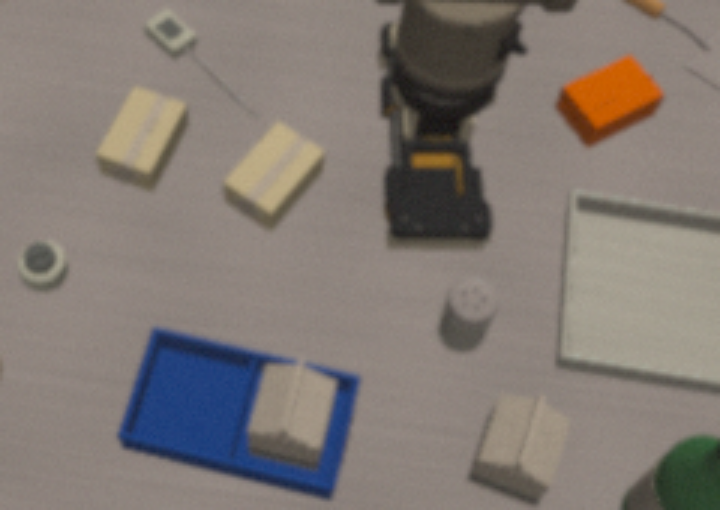

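{"api": "step_arm", "payload": {"motion": [[[0, 0, -0.5], 0], [[0, 0, -1.2], 0], [[0, 0, -2.0], 0], [[0, 0, -2.3], 0], [[-0.7, 0, -2.3], 0], [[-1.5, 0, -2.3], 0], [[-2.3, 0, -2.3], 0], [[-3.1, 0, -2.3], 0], [[-3.9, 0, -2.3], 0], [[-4.7, 0, -2.3], 0]]}}

```text
time: 5.95
tool_pos: [0.4899, -0.1552, 0.1889]
tool_rot: [-3.14, -0.001, 1.719]
contact_force: [0.4, 0.3, -1.7]
opening: 0.0517
grip_force: 20.0
```

```bash
python3 g.py "[(.5158,-.4476,.19,1.717),(.5158,-.4476,.0568,1.717)]"
```

```text
t 5.95 [ 0.4899 -0.1552  0.1889] yaw 1.719 open 0.0517 grip 20.0
[-4.88, -0.29, -0.02] 0.002
[-4.89, -0.29, 2.2] 0.002
```

{"api": "step_arm", "payload": {"motion": [[[-0.8, -0.05, 0], 0], [[-1.7, -0.1, 0], 0], [[-2.6, -0.15, 0], 0], [[-3.5, -0.2, 0], 0], [[-4.3, -0.29, 0], 0], [[-4.88, -0.29, 0], 0], [[-4.88, -0.29, 0], 0], [[-4.88, -0.29, 0], 0], [[-4.88, -0.29, 0], 0]]}}

```text
time: 7.08
tool_pos: [0.5166, -0.4448, 0.1896]
tool_rot: [-3.141, -0.001, 1.72]
contact_force: [-0.5, 0.5, -2.9]
opening: 0.0516
grip_force: 20.0
```

```bash
python3 g.py "[(.5158,-.4476,.0568,1.717)]"; python3 -c "
from h import *
s=cam('scene');c=cam('top')
a=cv2.resize(s['pixels'][150:260,40:220,::-1],(720,440)); b=cv2.resize(c['pixels'][180:260,350:490,::-1],(700,400))
cv2.imwrite('pics/e.png',a)"
```

```text
t 7.08 [ 0.5166 -0.4448  0.1896] yaw 1.720 open 0.0516 grip 20.0
[-0.05, -0.02, 2.21] 0.003
```

View pics/e.png

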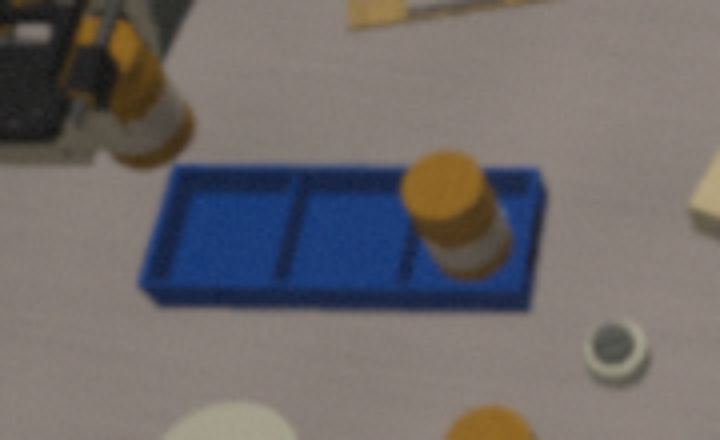

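{"api": "step_arm", "payload": {"motion": [[[-0.05, 0, 0.6], 0], [[-0.05, 0, 1.2], 0], [[-0.05, 0, 1.6], 0], [[-0.05, 0, 1.9], 0], [[-0.05, 0, 2.05], 0], [[-0.05, 0, 2.13], 0], [[-0.05, 0, 2.2], 0], [[-0.05, 0, 2.22], 0], [[-0.05, 0, 2.22], 0], [[-0.05, 0, 2.22], 0]]}}

```text
time: 8.43
tool_pos: [0.5171, -0.4493, 0.0569]
tool_rot: [3.141, 0.001, 1.719]
contact_force: [0.2, 0.1, -2.1]
opening: 0.0513
grip_force: 20.0
```

```bash
python3 g.py "[(.5158,-.4476,.0558,1.717)]"
```

```text
t 8.43 [ 0.5171 -0.4493  0.0569] yaw 1.719 open 0.0513 grip 20.0
[0.03, -0.02, 0.02] 0.002
```

{"api": "step_arm", "payload": {"motion": [[[0.02, 0, 0.02], 0], [[0.02, 0, 0.03], 0], [[0.02, 0, 0.03], 0]]}}

```text
time: 8.8
tool_pos: [0.517, -0.4484, 0.0558]
tool_rot: [3.141, 0.002, 1.719]
contact_force: [-2.1, 0.4, 5.5]
opening: 0.0516
grip_force: 20.0
```

{"api": "step_arm", "payload": {"motion": [[[0, 0, 0], 0], [[0, 0, 0], 0], [[0, 0, 0], 0], [[0, 0, 0], 0], [[0, 0, -0.5], 0], [[0, 0, -1.2], 0], [[0, 0, -2], 0], [[0, 0, -2.3], 0], [[0, 0, -2.3], 0]], "hand": 0}}

```text
time: 9.93
tool_pos: [0.5173, -0.4484, 0.1945]
tool_rot: [3.14, 0.003, 1.719]
contact_force: [-0.1, -0.3, -0.1]
opening: 0.0919
grip_force: 0.0
```

```bash
python3 g.py "[(.653,-.211,.19,.5),(.653,-.211,.053,.5)]"
```

```text
t 9.93 [ 0.5173 -0.4484  0.1945] yaw 1.719 open 0.0919 grip 0.0
[3.58, 2.82, 0.07] 1.219
[3.59, 2.82, 2.35] 1.219
```

Jar A seated (contact 5 N up at the right height). Now jar B.

{"api": "step_arm", "payload": {"motion": [[[3.58, 2.82, 0], 1.22], [[3.58, 2.82, 0], 1.22], [[3.58, 2.82, 0], 1.22], [[3.58, 2.82, 0], 1.22], [[3.58, 2.82, 0], 1.22], [[3.58, 2.82, 0], 1.22], [[3.58, 2.82, 0], 1.22], [[3.58, 2.82, 0], 1.22], [[3.58, 2.82, 0], 1.22], [[3.58, 2.82, 0], 1.22]]}}

```text
time: 11.18
tool_pos: [0.6523, -0.2106, 0.1923]
tool_rot: [-3.141, 0.0, 0.5]
contact_force: [-0.4, 0.3, -0.1]
opening: 0.0914
grip_force: 0.0
```

Run:
```python
from h import *
from g import go
s=cam("scene");h,sa,v=cv2.split(cv2.cvtColor(s["pixels"],cv2.COLOR_RGB2HSV))
for k in comps((h>10)&(h<25)&(sa>150),60,1500):
    print(cv2.boundingRect(k),np.round(rect(s,k,.076)[1][0]))
cv2.imwrite('pics/f.png',cv2.resize(s['pixels'][150:310,40:280,::-1],(720,480)))
go((.653,-.211,.053,.5))
```

```text
(4, 342, 60, 55) [ 916. -403.]
(151, 252, 24, 25) [ 656. -208.]
(77, 189, 20, 22) [ 528. -449.]
(367, 169, 33, 28) [356. 276.]
(540, 110, 20, 36) [ 66. 773.]
(438, 0, 53, 39) [-437.  581.]
t 11.22 [ 0.6524 -0.2107  0.1925] yaw 0.500 open 0.0918 grip 0.0
[0.01, 0.01, 2.32] -0.0
```

View pics/f.png

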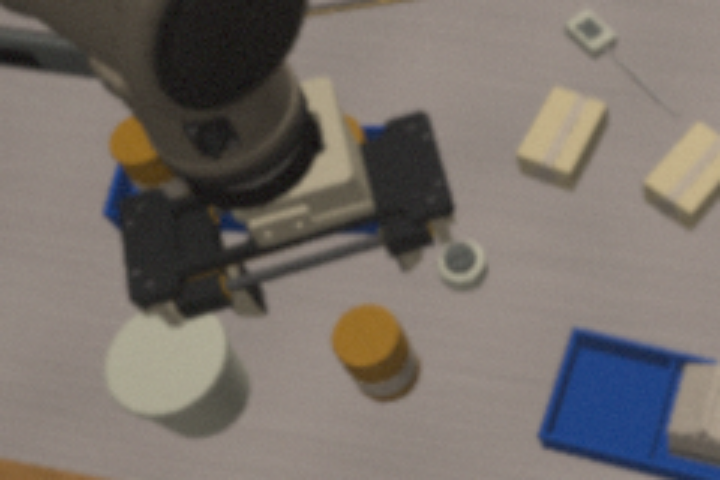

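Run:
```python
from h import *
from g import go
s=cam("scene");print(onz(s,163.3,261.7,.08), onz(s,170,282,0.0))
go((.652,-.211,.053,.15))
```

```text
[ 0.65222297 -0.2070845   0.08      ] [ 0.6714251 -0.2050688  0.       ]
t 11.28 [ 0.6524 -0.2106  0.1926] yaw 0.499 open 0.0916 grip 0.0
[-0.01, 0.0, 2.33] 0.349
```

{"api": "step_arm", "payload": {"motion": [[[0, 0, 0], 0.18], [[0, 0, 0], 0.35], [[0, 0, 0.5], 0.35], [[0, 0, 1.1], 0.35], [[0, 0, 1.7], 0.35], [[0, 0, 2.1], 0.35], [[0, 0, 2.33], 0.35], [[0, 0, 2.33], 0.35], [[0, 0, 2.33], 0.35]]}}

```text
time: 12.4
tool_pos: [0.6532, -0.2109, 0.0542]
tool_rot: [3.14, -0.002, 0.149]
contact_force: [-0.0, 0.7, 0.9]
opening: 0.0913
grip_force: 0.0
```

{"api": "step_arm", "payload": {"motion": [[[0, 0, 0], 0], [[0, 0, 0], 0], [[0, 0, 0], 0], [[0, 0, 0], 0], [[0, 0, 0], 0], [[0, 0, 0], 0], [[0, 0, 0], 0], [[0, 0, 0], 0]], "hand": 255}}

```text
time: 13.4
tool_pos: [0.6526, -0.2107, 0.0531]
tool_rot: [3.141, -0.0, 0.149]
contact_force: [1.2, -1.6, 0.3]
opening: 0.0515
grip_force: 20.0
```

```bash
python3 g.py "[(.652,-.211,.19,.15),(.504,-.3675,.19,1.717)]"
```

```text
t 13.40 [ 0.6526 -0.2107  0.0531] yaw 0.149 open 0.0515 grip 20.0
[-0.01, 0.0, -2.28] -0.001
[-2.84, 2.22, -2.28] -1.568
```

{"api": "step_arm", "payload": {"motion": [[[0, 0, -0.6], 0], [[0, 0, -1.4], 0], [[0, 0, -2.1], 0], [[0, 0, -2.3], 0], [[-0.5, 0.4, -2.3], -0.15], [[-1, 0.8, -2.3], -0.3], [[-1.5, 1.2, -2.3], -0.45], [[-2, 1.6, -2.3], -0.6], [[-2.5, 2, -2.3], -0.75], [[-2.84, 2.22, -2.3], -0.9]]}}

```text
time: 14.65
tool_pos: [0.5017, -0.3681, 0.1886]
tool_rot: [-3.138, -0.001, 1.052]
contact_force: [-0.2, 1.1, -1.6]
opening: 0.0518
grip_force: 20.0
```

```bash
python3 g.py "[(.504,-.3675,.19,1.717)]"
```

```text
t 14.65 [ 0.5017 -0.3681  0.1886] yaw 1.052 open 0.0518 grip 20.0
[0.03, 0.03, -0.02] -0.665
```

{"api": "step_arm", "payload": {"motion": [[[0, 0, 0], -0.15], [[0, 0, 0], -0.3], [[0, 0, 0], -0.45], [[0, 0, 0], -0.6], [[0, 0, 0], -0.665], [[0, 0, 0], -0.665], [[0, 0, 0], -0.665]]}}

```text
time: 15.52
tool_pos: [0.5034, -0.3671, 0.1898]
tool_rot: [-3.14, -0.001, 1.712]
contact_force: [0.9, 0.8, -0.5]
opening: 0.0518
grip_force: 20.0
```

```bash
python3 g.py "[(.504,-.3675,.058,1.717)]"
```

```text
t 15.53 [ 0.5034 -0.3671  0.1898] yaw 1.712 open 0.0518 grip 20.0
[-0.01, 0.01, 2.2] -0.005
```

{"api": "step_arm", "payload": {"motion": [[[0, 0, 0.6], 0], [[0, 0, 1.2], 0], [[0, 0, 1.6], 0], [[0, 0, 1.9], 0], [[0, 0, 2.05], 0], [[0, 0, 2.13], 0], [[0, 0, 2.18], 0], [[0, 0, 2.21], 0], [[0, 0, 2.22], 0], [[0, 0, 2.22], 0]]}}

```text
time: 16.77
tool_pos: [0.5038, -0.3676, 0.058]
tool_rot: [3.141, 0.0, 1.714]
contact_force: [0.7, -0.4, -0.6]
opening: 0.0515
grip_force: 20.0
```

{"api": "step_arm", "payload": {"motion": [[[0, 0, 0.02], 0], [[0, 0, 0.03], 0], [[0, 0, 0.03], 0], [[0, 0, 0.03], 0]]}}

```text
time: 17.27
tool_pos: [0.5039, -0.3677, 0.057]
tool_rot: [3.141, 0.001, 1.714]
contact_force: [-1.5, 1.6, 4.2]
opening: 0.0518
grip_force: 20.0
```

{"api": "step_arm", "payload": {"motion": [[[0, 0, 0], 0], [[0, 0, 0], 0], [[0, 0, 0], 0], [[0, 0, 0], 0], [[0, 0, -0.5], 0], [[0, 0, -1.2], 0], [[0, 0, -2], 0], [[0, 0, -2.8], 0], [[0, 0, -3.1], 0], [[0, 0, -3.1], 0]], "hand": 0}}

```text
time: 18.52
tool_pos: [0.5041, -0.3679, 0.2435]
tool_rot: [3.139, 0.003, 1.714]
contact_force: [-0.1, 0.7, 0.1]
opening: 0.0923
grip_force: 0.0
```

```bash
python3 g.py "[(.57,-.1,.24,1.55),(.657,.222,.24,1.344)]"
```

```text
t 18.52 [ 0.5041 -0.3679  0.2435] yaw 1.714 open 0.0923 grip 0.0
[4.26, 1.72, 0.05] 0.164
[9.37, 3.92, 0.04] 0.37
```

{"api": "step_arm", "payload": {"motion": [[[0.95, 0.4, 0], 0.04], [[1.9, 0.8, 0], 0.08], [[2.8, 1.2, 0], 0.12], [[3.75, 1.6, 0], 0.16], [[4.7, 2, 0], 0.2], [[5.6, 2.35, 0], 0.24], [[6.6, 2.75, 0], 0.28], [[7.5, 3.15, 0], 0.32], [[8.4, 3.5, 0], 0.37], [[9.37, 3.92, 0], 0.37]]}}

```text
time: 19.77
tool_pos: [0.6559, 0.2232, 0.2398]
tool_rot: [-3.139, 0.002, 1.343]
contact_force: [0.9, -0.6, 0.3]
opening: 0.0916
grip_force: 0.0
```

Run:
```python
from h import *
from g import go
go((.657,.222,.24,1.344),(.657,.222,.05,1.344))
s=cam("scene");c=cam("top")
for n,c in(("s",s),("t",c)):
    h,sa,v=cv2.split(cv2.cvtColor(c["pixels"],cv2.COLOR_RGB2HSV))
    for k in comps((h>10)&(h<25)&(sa>150),60,1500):
        r=rect(c,k,.08)[1]
        if 300<r[0][0]<750:print(n,cv2.boundingRect(k),np.round(r[0]),np.round(r[1]))
cv2.imwrite('pics/g.png',cv2.resize(s['pixels'][200:350,200:450,::-1],(750,450)))
```

```text
t 19.77 [0.6559 0.2232 0.2398] yaw 1.343 open 0.0916 grip 0.0
[-0.01, 0.02, -0.0] -0.001
[-0.01, 0.03, 3.16] -0.001
s (141, 189, 22, 22) [ 499. -283.] [67. 46.]
s (109, 188, 23, 23) [ 510. -360.] [68. 46.]
s (77, 188, 24, 23) [ 523. -439.] [72. 45.]
s (367, 175, 16, 22) [373. 254.] [61. 36.]
t (386, 210, 24, 21) [ 491. -284.] [47. 58.]
t (416, 206, 32, 21) [ 504. -367.] [49. 72.]
t (448, 201, 25, 22) [ 515. -442.] [47. 64.]
```

View pics/g.png

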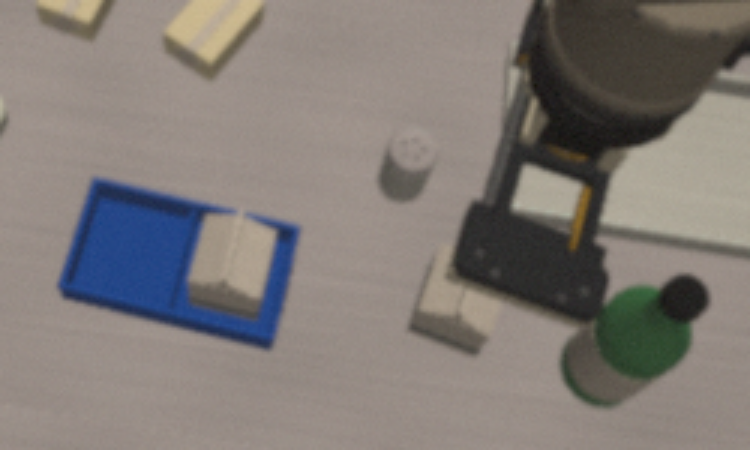

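Run:
```python
from h import *
s=cam("scene")
for p in [(337.3,310),(359.3,317.3)]: print(onz(s,*p,0))
print("fixed",[onz(s,200+u/3,200+v/3,.004) for u,v in[(188,303),(262,318)]])
print("ridge",onz(s,354,306.5,.084),"fixed ridge",onz(s,200+232/3,200+285/3,.088))
```

```text
[0.67624435 0.19459295 0.        ]
[0.68573197 0.24605406 0.        ]
fixed [array([0.68272005, 0.02129193, 0.004     ]), array([0.68552863, 0.07928138, 0.004     ])]
ridge [0.68844112 0.21755027 0.084     ] fixed ridge [0.68947981 0.05514669 0.088     ]
```

{"api": "step_arm", "payload": {"motion": [[[0, 0.03, 0.8], -0.01], [[0, 0.03, 1.6], -0.01], [[0, 0.03, 2.2], -0.01], [[0, 0.03, 2.6], -0.01], [[0, 0.03, 2.9], -0.01], [[0, 0.03, 3.1], -0.01], [[0, 0.03, 3.18], -0.01], [[0, 0.03, 3.18], -0.01], [[0, 0.03, 3.18], -0.01]]}}

```text
time: 21.05
tool_pos: [0.6584, 0.2213, 0.052]
tool_rot: [3.14, -0.001, 1.354]
contact_force: [-0.2, 0.7, 0.2]
opening: 0.092
grip_force: 0.0
```

{"api": "step_arm", "payload": {"motion": [[[0, 0, 0], 0], [[0, 0, 0], 0], [[0, 0, 0], 0], [[0, 0, 0], 0], [[0, 0, 0], 0], [[0, 0, 0], 0], [[0, 0, 0], 0], [[0, 0, 0], 0]], "hand": 255}}

```text
time: 22.05
tool_pos: [0.6578, 0.2212, 0.0511]
tool_rot: [-3.142, 0.0, 1.354]
contact_force: [-1.1, 0.1, 0.9]
opening: 0.0539
grip_force: 19.9
```

```bash
python3 g.py "[(.656,.222,.24,1.34),(.6527,-.030,.24,1.477)]"
```

```text
t 22.05 [0.6578 0.2212 0.0511] yaw 1.354 open 0.0539 grip 19.9
[0.01, -0.03, -3.15] 0.014
[-4.11, 0.82, -3.15] -0.123
```

{"api": "step_arm", "payload": {"motion": [[[0, 0, -0.6], 0], [[0, 0, -1.4], 0], [[0, 0, -2.1], 0], [[0, 0, -2.3], 0], [[-0.7, 0.15, -2.3], -0.03], [[-1.4, 0.3, -2.3], -0.06], [[-2.2, 0.45, -2.3], -0.09], [[-3, 0.6, -2.3], -0.12], [[-3.8, 0.8, -2.3], -0.123], [[-4.14, 0.82, -2.3], -0.123]]}}

```text
time: 23.3
tool_pos: [0.6516, -0.0348, 0.1869]
tool_rot: [-3.138, 0.0, 1.474]
contact_force: [0.7, -0.7, -1.4]
opening: 0.0537
grip_force: 19.9
```

Run:
```python
from g import *
go((.6527,-.031,.19,1.477),(.6527,-.031,.056,1.477))
s=cam("scene")
cv2.imwrite('pics/i.png',cv2.resize(s['pixels'][200:350,180:380,::-1],(800,600)))
```

```text
t 23.30 [ 0.6516 -0.0348  0.1869] yaw 1.474 open 0.0537 grip 19.9
[0.07, 0.01, -0.05] -0.003
[0.07, 0.02, 2.18] -0.003
```

View pics/i.png

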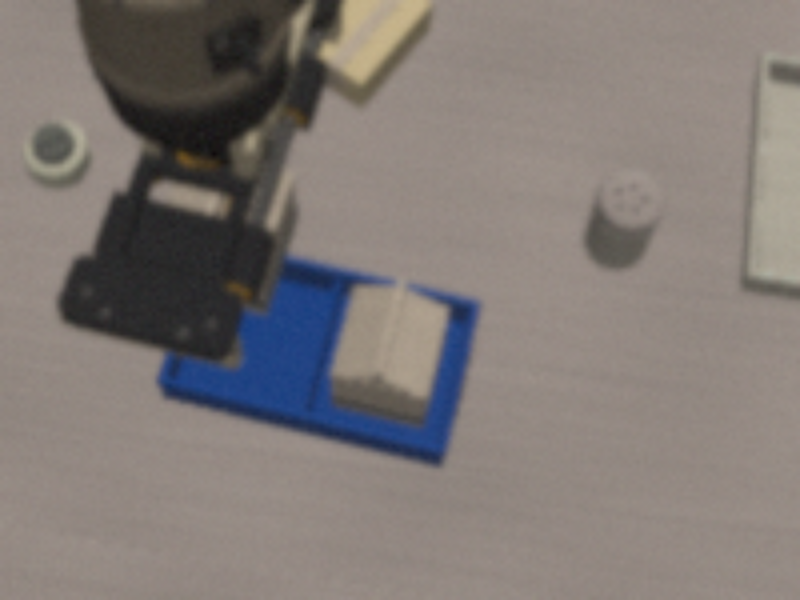

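{"api": "step_arm", "payload": {"motion": [[[0, 0, 0.6], 0], [[0, 0, 1.2], 0], [[0, 0, 1.6], 0], [[0, 0, 1.8], 0], [[0, 0, 1.95], 0], [[0, 0, 2.05], 0], [[0, 0, 2.13], 0], [[0, 0, 2.18], 0], [[0, 0, 2.19], 0], [[0, 0, 2.19], 0]]}}

```text
time: 24.6
tool_pos: [0.6526, -0.0321, 0.058]
tool_rot: [3.141, 0.0, 1.477]
contact_force: [0.6, 0.8, -1.7]
opening: 0.0539
grip_force: 19.9
```

{"api": "step_arm", "payload": {"motion": [[[0, 0, 0.02], 0], [[0, 0, 0.03], 0], [[0, 0, 0.03], 0]]}}

```text
time: 24.98
tool_pos: [0.6524, -0.032, 0.0558]
tool_rot: [-3.142, 0.0, 1.477]
contact_force: [0.2, -0.6, -2.0]
opening: 0.0539
grip_force: 19.9
```

{"api": "step_arm", "payload": {"motion": [[[0, 0, 0.01], 0], [[0, 0, 0.02], 0], [[0, 0, 0.025], 0], [[0, 0, 0.025], 0]]}}

```text
time: 25.48
tool_pos: [0.6525, -0.032, 0.055]
tool_rot: [3.141, 0.0, 1.477]
contact_force: [-3.1, 0.1, 5.2]
opening: 0.054
grip_force: 19.9
```

{"api": "step_arm", "payload": {"motion": [[[0, 0, 0], 0], [[0, 0, 0], 0], [[0, 0, 0], 0], [[0, 0, 0], 0], [[0, 0, -0.5], 0], [[0, 0, -1.2], 0], [[0, 0, -2], 0], [[0, 0, -2.3], 0], [[0, 0, -2.3], 0]], "hand": 0}}

```text
time: 26.6
tool_pos: [0.6532, -0.0321, 0.1941]
tool_rot: [3.138, 0.0, 1.477]
contact_force: [-0.8, 0.2, -0.4]
opening: 0.0915
grip_force: 0.0
```

```bash
python3 g.py "[(.441,.003,.16,2.644)]"
```

```text
t 26.60 [ 0.6532 -0.0321  0.1941] yaw 1.477 open 0.0915 grip 0.0
[0.25, -3.58, 0.56] -1.167
```

{"api": "step_arm", "payload": {"motion": [[[0.25, -3.58, 0.56], -1.17], [[0.25, -3.58, 0.56], -1.17], [[0.25, -3.58, 0.56], -1.17], [[0.25, -3.58, 0.56], -1.17], [[0.25, -3.58, 0.56], -1.17], [[0.25, -3.58, 0.56], -1.17], [[0.25, -3.58, 0.56], -1.17], [[0.25, -3.58, 0.56], -1.17], [[0.25, -3.58, 0.56], -1.17], [[0.25, -3.58, 0.56], -1.17]]}}

```text
time: 27.85
tool_pos: [0.4398, 0.0031, 0.1585]
tool_rot: [-3.141, -0.0, 2.646]
contact_force: [0.5, 1.0, -0.1]
opening: 0.0921
grip_force: 0.0
```

Run:
```python
from g import *
go((.441,.003,.023,2.644))
s=cam("scene");c=cam("top")
cv2.imwrite('pics/j.png',np.hstack([cv2.resize(s['pixels'][250:330,200:320,::-1],(390,260)),cv2.resize(c['pixels'][125:205,220:340,::-1],(390,260))]))
```

```text
t 27.85 [0.4398 0.0031 0.1585] yaw 2.646 open 0.0921 grip 0.0
[-0.02, 0.01, 2.26] 0.002
```

View pics/j.png

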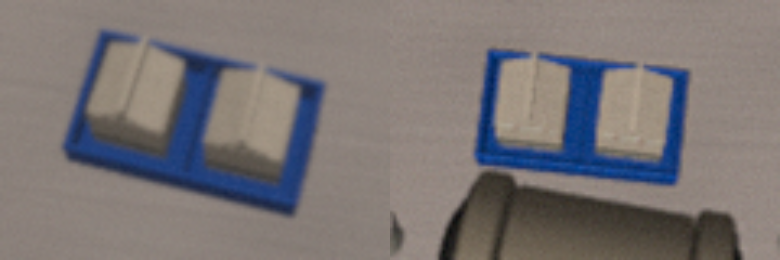

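{"api": "step_arm", "payload": {"motion": [[[0, 0, 0.7], 0], [[0, 0, 1.3], 0], [[0, 0, 1.7], 0], [[0, 0, 2.0], 0], [[0, 0, 2.15], 0], [[0, 0, 2.25], 0], [[0, 0, 2.25], 0], [[0, 0, 2.25], 0]]}}

```text
time: 28.95
tool_pos: [0.4404, 0.003, 0.0243]
tool_rot: [3.141, 0.001, 2.647]
contact_force: [-0.8, -0.4, 0.1]
opening: 0.0918
grip_force: 0.0
```

{"api": "step_arm", "payload": {"motion": [[[0, 0, 0], 0], [[0, 0, 0], 0], [[0, 0, 0], 0], [[0, 0, 0], 0], [[0, 0, 0], 0], [[0, 0, 0], 0], [[0, 0, 0], 0], [[0, 0, 0], 0]], "hand": 255}}

```text
time: 29.95
tool_pos: [0.44, 0.0031, 0.0238]
tool_rot: [-3.142, 0.0, 2.647]
contact_force: [-0.5, -0.1, 0.3]
opening: 0.0517
grip_force: 20.0
```

```bash
python3 g.py "[(.4414,.003,.14,2.644),(.5027,.4202,.14,3.118)]"
```

```text
t 29.95 [0.44   0.0031 0.0238] yaw 2.647 open 0.0517 grip 20.0
[-0.02, 0.01, -1.94] 0.003
[2.38, 6.61, -1.94] -0.471
```

{"api": "step_arm", "payload": {"motion": [[[0, 0, -0.6], 0], [[0, 0, -1.4], 0], [[0, 0, -2.0], 0], [[0.3, 0.8, -2.0], -0.06], [[0.6, 1.6, -2.0], -0.12], [[0.9, 2.5, -2.0], -0.18], [[1.2, 3.4, -2.0], -0.24], [[1.5, 4.3, -2.0], -0.3], [[1.8, 5.1, -2.0], -0.36], [[2.1, 5.9, -2.0], -0.42]]}}

```text
time: 31.2
tool_pos: [0.4969, 0.3761, 0.1431]
tool_rot: [-3.141, -0.001, 3.069]
contact_force: [0.4, -0.1, -1.5]
opening: 0.0519
grip_force: 20.0
```

```bash
python3 g.py "[(.5027,.4202,.14,3.118),(.5027,.4202,.028,3.118)]"
```

```text
t 31.20 [0.4969 0.3761 0.1431] yaw 3.069 open 0.0519 grip 20.0
[-0.04, 0.74, 0.05] -0.049
[-0.05, 0.74, 1.92] -0.049
```

{"api": "step_arm", "payload": {"motion": [[[-0.05, 0.4, 0.05], -0.05], [[-0.05, 0.72, 0.05], -0.05], [[-0.05, 0.72, 0.5], -0.05], [[-0.05, 0.72, 1.0], -0.05], [[-0.05, 0.72, 1.4], -0.05], [[-0.05, 0.72, 1.65], -0.05], [[-0.05, 0.72, 1.8], -0.05], [[-0.05, 0.72, 1.88], -0.05], [[-0.05, 0.72, 1.9], -0.05], [[-0.05, 0.72, 1.9], -0.05]]}}

```text
time: 32.45
tool_pos: [0.5038, 0.4175, 0.0304]
tool_rot: [3.141, 0.001, 3.117]
contact_force: [-0.2, 0.0, -1.4]
opening: 0.052
grip_force: 20.0
```

{"api": "step_arm", "payload": {"motion": [[[0, 0, 0.02], 0], [[0, 0, 0.03], 0], [[0, 0, 0.03], 0]]}}

```text
time: 32.83
tool_pos: [0.5035, 0.4173, 0.028]
tool_rot: [-3.142, 0.0, 3.117]
contact_force: [-0.1, 0.5, -1.1]
opening: 0.0518
grip_force: 20.0
```

{"api": "step_arm", "payload": {"motion": [[[0, 0, 0.02], 0], [[0, 0, 0.03], 0], [[0, 0, 0.03], 0], [[0, 0, 0.03], 0]]}}

```text
time: 33.33
tool_pos: [0.5036, 0.4174, 0.0269]
tool_rot: [3.141, 0.001, 3.117]
contact_force: [-1.8, -0.9, 5.3]
opening: 0.0521
grip_force: 20.0
```

{"api": "step_arm", "payload": {"motion": [[[0, 0, 0], 0], [[0, 0, 0], 0], [[0, 0, 0], 0], [[0, 0, 0], 0], [[0, 0, -0.5], 0], [[0, 0, -1.2], 0], [[0, 0, -2], 0], [[0, 0, -2.3], 0], [[0, 0, -2.3], 0]], "hand": 55}}

```text
time: 34.45
tool_pos: [0.5041, 0.4178, 0.1659]
tool_rot: [3.14, 0.003, 3.117]
contact_force: [-0.1, -0.5, 0.7]
opening: 0.0721
grip_force: 0.0
```

```bash
python3 g.py "[(.45,.1,.165,2.9),(.4215,-.117,.165,2.915)]"
```

```text
t 34.45 [0.5041 0.4178 0.1659] yaw 3.117 open 0.0721 grip 0.0
[0.77, -5.32, 0.0] 0.217
[1.16, -8.94, -0.01] 0.202
```

{"api": "step_arm", "payload": {"motion": [[[0.13, -1, 0], 0.05], [[0.26, -2, 0], 0.1], [[0.4, -3, 0], 0.15], [[0.5, -4, 0], 0.2], [[0.65, -5, 0], 0.2], [[0.8, -6, 0], 0.2], [[0.9, -7, 0], 0.2], [[1.03, -8, 0], 0.2], [[1.16, -8.94, 0], 0.2], [[1.16, -8.94, 0], 0.2]], "hand": 0}}

```text
time: 35.7
tool_pos: [0.4194, -0.1202, 0.163]
tool_rot: [-3.141, -0.002, 2.911]
contact_force: [0.9, 0.9, -0.4]
opening: 0.0918
grip_force: 0.0
```

Run:
```python
from g import *
go((.4215,-.117,.024,2.915))
c=cam("top");h,s,v=cv2.split(cv2.cvtColor(c["pixels"],cv2.COLOR_RGB2HSV))
for k in comps((h>12)&(h<35)&(s>40)&(s<120)&(v>140),60,2000):
    r=rect(c,k,.037)[1];print(cv2.boundingRect(k),np.round(r[0]),np.round(r[1]),r[2])
```

```text
t 35.70 [ 0.4194 -0.1202  0.163 ] yaw 2.911 open 0.0918 grip 0.0
[-0.03, 0.06, 2.32] -0.004
(372, 340, 11, 14) [ 183. -233.] [23. 31.] 61.793174743652344
(288, 298, 14, 13) [284. -36.] [22. 35.] 56.17185592651367
(322, 255, 15, 12) [ 393. -120.] [34. 27.] 77.04290771484375
(391, 249, 13, 15) [ 405. -296.] [21. 32.] 53.46342468261719
(336, 222, 56, 35) [ 447. -210.] [145.  40.] 64.54338836669922
(325, 216, 12, 14) [ 490. -127.] [20. 33.] 60.585384368896484
(108, 197, 23, 33) [504. 416.] [83. 58.] 1.0699118375778198
(284, 146, 22, 27) [658. -32.] [52. 69.] 83.51395416259766
(253, 143, 22, 26) [665.  51.] [53. 68.] 84.53694152832031
(359, 100, 41, 13) [ 809. -259.] [ 35. 110.] 1.0151243209838867
(392, 35, 23, 64) [ 927. -327.] [ 57. 188.] 89.78983306884766
```

Butter A lies in the tray at (504, 416) mm. Descend on butter B.

{"api": "step_arm", "payload": {"motion": [[[0, 0.01, 0.7], 0], [[0, 0.01, 1.3], 0], [[0, 0.01, 1.7], 0], [[0, 0.01, 2.0], 0], [[0, 0.01, 2.2], 0], [[0, 0.01, 2.34], 0], [[0, 0.01, 2.34], 0], [[0, 0.01, 2.34], 0]]}}

```text
time: 36.75
tool_pos: [0.421, -0.1166, 0.0242]
tool_rot: [-3.141, 0.001, 2.917]
contact_force: [0.3, 0.1, -0.5]
opening: 0.0915
grip_force: 0.0
```

{"api": "step_arm", "payload": {"motion": [[[0, 0, 0], 0], [[0, 0, 0], 0], [[0, 0, 0], 0], [[0, 0, 0], 0], [[0, 0, 0], 0], [[0, 0, 0], 0], [[0, 0, 0], 0], [[0, 0, 0], 0]], "hand": 255}}

```text
time: 37.75
tool_pos: [0.4207, -0.1167, 0.0239]
tool_rot: [-3.141, 0.0, 2.917]
contact_force: [-1.6, -0.5, 2.3]
opening: 0.0516
grip_force: 20.0
```

```bash
python3 g.py "[(.5007,.32,.14,3.118)]"
```

```text
t 37.75 [ 0.4207 -0.1167  0.0239] yaw 2.917 open 0.0516 grip 20.0
[0.32, 7.39, -1.94] -0.201
```

{"api": "step_arm", "payload": {"motion": [[[0, 0, -0.6], 0], [[0, 0, -1.4], 0], [[0, 0, -2.0], 0], [[0.05, 0.8, -2.0], -0.05], [[0.1, 1.6, -2.0], -0.1], [[0.15, 2.5, -2.0], -0.15], [[0.2, 3.4, -2.0], -0.2], [[0.25, 4.3, -2.0], -0.2], [[0.3, 5.2, -2.0], -0.2], [[0.3, 6, -2.0], -0.2]]}}

```text
time: 39.0
tool_pos: [0.483, 0.2404, 0.1434]
tool_rot: [-3.141, -0.001, 3.118]
contact_force: [1.0, 0.5, -0.9]
opening: 0.052
grip_force: 20.0
```

```bash
python3 g.py "[(.5007,.32,.14,3.118),(.5007,.32,.0285,3.118)]"
```

```text
t 39.00 [0.483  0.2404 0.1434] yaw 3.118 open 0.0520 grip 20.0
[-0.26, 1.33, 0.06] -0.0
[-0.26, 1.33, 1.92] -0.0
```

{"api": "step_arm", "payload": {"motion": [[[-0.15, 0.7, 0], 0], [[-0.26, 1.32, 0], 0], [[-0.26, 1.32, 0.5], 0], [[-0.26, 1.32, 1.0], 0], [[-0.26, 1.32, 1.4], 0], [[-0.26, 1.32, 1.65], 0], [[-0.26, 1.32, 1.8], 0], [[-0.26, 1.32, 1.88], 0], [[-0.26, 1.32, 1.9], 0], [[-0.26, 1.32, 1.9], 0]]}}

```text
time: 40.25
tool_pos: [0.5013, 0.3173, 0.0303]
tool_rot: [3.141, 0.001, 3.117]
contact_force: [-1.0, -0.1, -1.0]
opening: 0.052
grip_force: 20.0
```

{"api": "step_arm", "payload": {"motion": [[[0, 0, 0.02], 0], [[0, 0, 0.03], 0], [[0, 0, 0.04], 0], [[0, 0, 0.04], 0]]}}

```text
time: 40.75
tool_pos: [0.5009, 0.3171, 0.0273]
tool_rot: [-3.141, -0.0, 3.117]
contact_force: [-0.0, 0.2, -0.6]
opening: 0.0523
grip_force: 20.0
```

{"api": "step_arm", "payload": {"motion": [[[0, 0, 0.01], 0], [[0, 0, 0.02], 0], [[0, 0, 0.02], 0]]}}

```text
time: 41.12
tool_pos: [0.501, 0.3171, 0.0269]
tool_rot: [3.142, 0.0, 3.117]
contact_force: [-1.1, -1.4, 5.5]
opening: 0.0517
grip_force: 20.0
```

{"api": "step_arm", "payload": {"motion": [[[0, 0, 0], 0], [[0, 0, 0], 0], [[0, 0, 0], 0], [[0, 0, 0], 0], [[0, 0, -0.5], 0], [[0, 0, -1.2], 0], [[0, 0, -2], 0], [[0, 0, -3], 0], [[0, 0, -3.6], 0], [[0, 0, -3.6], 0]], "hand": 55}}

```text
time: 42.38
tool_pos: [0.5022, 0.3178, 0.2457]
tool_rot: [3.139, 0.006, 3.117]
contact_force: [-0.1, 0.0, -0.5]
opening: 0.0717
grip_force: 0.0
```

{"api": "step_arm", "payload": {"motion": [[[0, -1, 0], 0], [[0, -2, 0], 0], [[0, -3, 0], 0], [[0, -4, 0], 0], [[0, -5, 0], 0], [[0, -6, 0], 0], [[0, -6, 0], 0], [[0, -6, 0], 0]]}}

```text
time: 43.38
tool_pos: [0.4916, -0.0424, 0.2413]
tool_rot: [3.141, -0.002, 3.116]
contact_force: [-0.1, 1.0, -0.3]
opening: 0.0719
grip_force: 0.0
```

Run:
```python
from g import *
c=cam("top");save(c,"pics/z.png");h,s,v=cv2.split(cv2.cvtColor(c["pixels"],cv2.COLOR_RGB2HSV))
for k in comps((h>12)&(h<35)&(s>40)&(s<120)&(v>140),60,2000):
    r=rect(c,k,.037)[1];print(cv2.boundingRect(k),np.round(r[0]),np.round(r[1]),r[2])
```

```text
(330, 287, 14, 25) [ 297. -139.] [28. 60.] 72.963623046875
(235, 261, 15, 25) [357.  98.] [28. 63.] 79.36766052246094
(313, 202, 25, 12) [ 527. -112.] [29. 63.] 1.0310777425765991
(147, 199, 23, 32) [501. 316.] [81. 57.] 1.0585945844650269
(108, 197, 25, 33) [504. 413.] [83. 63.] 1.069862961769104
(349, 173, 15, 27) [ 586. -195.] [25. 69.] 71.38831329345703
(283, 156, 67, 39) [615. -88.] [169.  72.] 76.93700408935547
(268, 154, 14, 25) [637.  20.] [25. 69.] 77.39710235595703
(145, 150, 18, 8) [664. 341.] [19. 45.] 1.1713155508041382
(253, 143, 14, 25) [666.  64.] [30. 69.] 81.42391967773438
(359, 100, 41, 13) [ 809. -259.] [ 35. 110.] 1.0151243209838867
(392, 35, 23, 64) [ 927. -327.] [188.  57.] 0.10173812508583069
```

View pics/z.png

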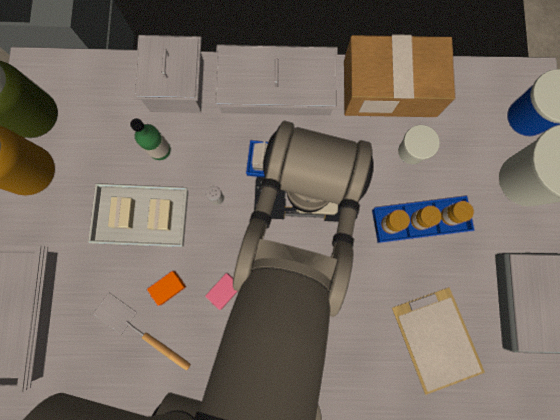

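The picture shows both butters flat in the tray at (120,212) and (159,214). Three jars stand in the rack at (397,221), (427,216) and (460,212). The bottle (150,140) and shaker (215,195) haven't moved.

```bash
python3 -c "
from h import robot
print(robot.hand_in())"
```

```text
the job is handed in; nothing more can be done
None
```

I handed the job in at about 43 s: both jars, the cream carton and both butter blocks are in their places by the camera pictures, and the bottle and shaker are where they started; the hand-in returned no verdict.

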